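Load the spray tray in reverse order

TASK

Move the four supplies (spray can, round tin, solvent flask, screw carton) from the black holders on the steel rack into the plywood tray in reverse order, one to a bay: the one at the left end of the rack goes into the right-end bay of the tray, the second from the left into the second bay from the right, and so on. Stand each upright on the floor of its bay, near the bay's middle (within about a centimetre). Never tip one over.

Things in the scene. Friction and masses are not known exactly. Their poses are not given: they have to be found in the camera images.
- rack: Rack, full at the start: fixed dark steel strip 92 x 344 mm, 6 mm thick, with four square black holders in a row along its y axis, at y = +126, +42, -42, -126 mm in its frame (which is where varies). Origin: centre of its underside, on the bench; x across the row (away from the robot), y along it (to the robot's left), z up. To the robot's left or right, turned up to 15 degrees.
- tray: Tray, empty at the start: fixed, light plywood, 88 x 340 mm, floor 6 mm thick; walls and dividers 4 mm thick, tops 20 mm above the bench. Four bays, 80 x 80 mm inside, centred at x = 0, y = +126, +42, -42, -126 mm in its frame. Origin: centre of its underside, on the bench; x across the row (away from the robot), y along it (to the robot's left), z up. On the other side from the rack.
- can_mid (a point): Spray can: round aluminium body 52 mm in diameter up to 96 mm, shoulder, white cap 36 mm wide; 125 mm high in all, about 0.22 kg. Upright at the start, the foot 10 mm above the bench. This point is on its vertical axis, half-way up, 62.5 mm above its foot; z up.
- tin_mid (a point): Round squat steel tin with a flat lid and a plain paper band, 60 mm in diameter, 72 mm high, about 0.32 kg. Upright at the start, the foot 10 mm above the bench. This point is on its vertical axis, half-way up, 36 mm above its foot; z up.
- flask_mid (a point): Oblong upright steel solvent flask, 40 mm (its x, across the row) by 58 mm (its y, along the row), body 92 mm high, with a black screw cap (26 mm wide, off centre to +y) that reaches 110 mm; about 0.28 kg. Upright at the start, the foot 10 mm above the bench. This point is on its vertical axis, half-way up the body, 46 mm above its foot; z up; x and y as those of the rack at the start.
- carton_mid (a point): Square cardboard carton of screws with a strip of paper tape, 50 x 50 mm, 60 mm high, about 0.25 kg. Upright at the start, the foot 10 mm above the bench. This point is on its vertical axis, half-way up, 30 mm above its foot; z up; x and y as those of the rack at the start.
- can_holder: Fixed square black plastic holder on the steel rack, 78 x 78 mm, base 4 mm thick with an 8 mm high lip on it (lip top 18 mm above the bench); round lip of 58 mm inside diameter, 66 mm outside. The spray can stands in it at the start, with 3 mm of play all round, and is lifted straight out. Origin at the centre of its underside, which is 6 mm above the bench. It stays where it is.
- tin_holder: Fixed square black plastic holder on the steel rack, 78 x 78 mm, base 4 mm thick with an 8 mm high lip on it (lip top 18 mm above the bench); round lip of 66 mm inside diameter, 74 mm outside. The round tin stands in it at the start, with 3 mm of play all round, and is lifted straight out. Origin at the centre of its underside, which is 6 mm above the bench. It stays where it is.
- flask_holder: Fixed square black plastic holder on the steel rack, 78 x 78 mm, base 4 mm thick with an 8 mm high lip on it (lip top 18 mm above the bench); oblong lip of 46 x 64 mm inside. The solvent flask stands in it at the start, with 3 mm of play all round, and is lifted straight out. Origin at the centre of its underside, which is 6 mm above the bench. It stays where it is.
- carton_holder: Fixed square black plastic holder on the steel rack, 78 x 78 mm, base 4 mm thick with an 8 mm high lip on it (lip top 18 mm above the bench); square lip of 56 x 56 mm inside. The carton stands in it at the start, with 3 mm of play all round, and is lifted straight out. Origin at the centre of its underside, which is 6 mm above the bench. It stays where it is.
Things that resemble listed ones, but are neither listed nor needed, are in the scene too. Leave any red look-alike of the part that bears can_mid alone.

How it is judged:
At the end, for the whole second after the job is handed in: Each of the four stands in the tray bay that mirrors its start on the rack (from y = +126, +42, -42, -126 mm to -126, -42, +42, +126), within 14 mm of the bay's centre along the tray's x and y, on the floor (height within 5 mm), upright within 0.1 rad, at rest (under 0.02 m/s) (((y of can_holder in the frame of rack between 0.106 and 0.146 m and y of can_mid in the frame of tray between -0.14 and -0.112 m) or (y of can_holder in the frame of rack between 0.022 and 0.062 m and y of can_mid in the frame of tray between -0.056 and -0.028 m) or (y of can_holder in the frame of rack between -0.062 and -0.022 m and y of can_mid in the frame of tray between 0.028 and 0.056 m) or (y of can_holder in the frame of rack between -0.146 and -0.106 m and y of can_mid in the frame of tray between 0.112 and 0.14 m)) and x of can_mid in the frame of tray between -0.014 and 0.014 m and z of can_mid in the frame of tray between 0.0635 and 0.0735 m and angle between each of can_mid, tin_mid, flask_mid, carton_mid's own z axis and vertical below 0.1 rad and linear speed of each of can, tin, flask, carton below 0.02 m/s and ((y of tin_holder in the frame of rack between 0.106 and 0.146 m and y of tin_mid in the frame of tray between -0.14 and -0.112 m) or (y of tin_holder in the frame of rack between 0.022 and 0.062 m and y of tin_mid in the frame of tray between -0.056 and -0.028 m) or (y of tin_holder in the frame of rack between -0.062 and -0.022 m and y of tin_mid in the frame of tray between 0.028 and 0.056 m) or (y of tin_holder in the frame of rack between -0.146 and -0.106 m and y of tin_mid in the frame of tray between 0.112 and 0.14 m)) and x of tin_mid in the frame of tray between -0.014 and 0.014 m and z of tin_mid in the frame of tray between 0.037 and 0.047 m and ((y of flask_holder in the frame of rack between 0.106 and 0.146 m and y of flask_mid in the frame of tray between -0.14 and -0.112 m) or (y of flask_holder in the frame of rack between 0.022 and 0.062 m and y of flask_mid in the frame of tray between -0.056 and -0.028 m) or (y of flask_holder in the frame of rack between -0.062 and -0.022 m and y of flask_mid in the frame of tray between 0.028 and 0.056 m) or (y of flask_holder in the frame of rack between -0.146 and -0.106 m and y of flask_mid in the frame of tray between 0.112 and 0.14 m)) and x of flask_mid in the frame of tray between -0.014 and 0.014 m and z of flask_mid in the frame of tray between 0.047 and 0.057 m and ((y of carton_holder in the frame of rack between 0.106 and 0.146 m and y of carton_mid in the frame of tray between -0.14 and -0.112 m) or (y of carton_holder in the frame of rack between 0.022 and 0.062 m and y of carton_mid in the frame of tray between -0.056 and -0.028 m) or (y of carton_holder in the frame of rack between -0.062 and -0.022 m and y of carton_mid in the frame of tray between 0.028 and 0.056 m) or (y of carton_holder in the frame of rack between -0.146 and -0.106 m and y of carton_mid in the frame of tray between 0.112 and 0.14 m)) and x of carton_mid in the frame of tray between -0.014 and 0.014 m and z of carton_mid in the frame of tray between 0.031 and 0.041 m); the robot touches nothing.
It fails at once if one of the four supplies is tipped over (more than 35 degrees) (angle between any of can_mid, tin_mid, flask_mid, carton_mid's own z axis and vertical above 0.61 rad).
It also fails if it takes over 115 s, if anything falls off the work surface, if the arm or the gripper's body presses on something with over 40 N, if the wrist force passes 120 N, or if a joint passes its speed limit or range.

ROBOT

A 6-joint arm with a two-finger parallel gripper is mounted at the origin on the work surface. World frame = base frame: x ahead of the robot, y to its left, z up, the work surface at z = 0. Lengths are in m, angles in rad, forces in N, time in s.
With the tool pointing down it reaches from about 0.3 to 0.875 m from the base axis. Payload 6.4 kg.
Tool frame: the origin (TCP) lies midway between the tips of the shut fingers; the grasp point (between the pads) lies ctrl.grip_depth behind it (ctrl.grip_depth is the distance from the TCP to the grasp point, in m); x points along the fingers, y is the direction in which the jaws open and shut, and the axes are right-handed (so a half turn about x gives the same grasp; the last joint's range is limited). The gripper opens to 85 mm and grips with 20 to 120 N. Pads are 22 mm wide; open, the fingers measure 114 mm over their backs; the gripper's body (76 mm by 85 mm) begins 54 mm behind the grasp point. The pads swing forward as they close: fully open they stand 13 mm farther back than shut.
Start: joints at [-1.395, 0.181, 1.607, -0, 1.354, -0.206], TCP at [0.214, -0.534, 0.231] pointing down, gripper open.
Joint ranges: [-2.99, 2.99], [-0.89, 2.07], [0.3, 2.58], [-1.14, 4.28], [0, 2.63], [-3.12, 3.12]. Speed limits (rad/s): [2.57, 2.57, 3.01, 3.14, 3.14, 3.14].

INTERFACE

Orientations are given as a unit quaternion [w, x, y, z].
In Python, from bench import ctrl gives the robot as it stands.
- The arm moves only by the tool carry_out, never from a script. Its argument "motion" is one flat list of numbers, 7 for each row, row after row: the turn, a rotation vector about the tool's x, y, z in degrees, then the shift along the tool's x, y, z in m, then the gripper's target within -1 to 1 (shut at 1, half-way at 0, fully open at -1). A call has 1 to 10 rows; each row shifts and turns the pose as measured when the row begins, along the tool's axes as they then stand; what a row does not reach is not made up. A row lasts 1/10 s, in which the tool goes at most 50 mm and 8.59 degrees, less where a joint would pass 70% of its speed; a pose out of reach is approached as far as the arm can. A call with a gripper value outside its range is refused whole. The fingers move at their own pace and stop on an object; the grip force is fixed at half the most. Time passes only in rows, so rows that do not move let the fingers close. It gives the time, the measured TCP pose, the force and the opening at its end, in the units of the state.
- ctrl.get_obs(): the state, without advancing time (a new reading comes with each control period).
- ctrl.camera(name): name is "scene" or "top"; returns the picture (420x560x3 uint8, blue, green, red); there is no depth.
- ctrl.camera_params(name): a dict with "mtx" (3x3 intrinsics, pixels), "pose" (4x4, takes a point from camera to world coordinates). Camera axes: x right, y down, z forward; pixel columns grow to the right and rows downward; lengths in m; the calibration is good to about 2 mm. A picture is of the moment at which its call begins. camera_params takes no time and is no camera call.
- ctrl.hand_in(): hands the job in, once; it reports no verdict.
Trained networks look in the newest picture that a camera, given by its name, has taken for a name from the list of things; names that differ only in an ending like _2 or _b are one class to them, and where a whole thing is asked for, a point or a joint stands for the part that bears it (a point fixed in the world has none). Each returns a list of dicts, best first, with "conf" (0 to 1); they miss things now and then, are a little off and sometimes report something else, mostly with a low value. They report only what shows in the picture. A call takes as long as a camera call. They do not tell look-alikes from the thing itself.
- ctrl.boxes_of(camera, thing): "point" ([x, y, z] in m, in the coordinates of the camera as it stood for that picture, good to about 4 mm: the middle of the surface that is visible of it).
- ctrl.trace(camera, thing): "pixels" (420x560 bool, what is visible of it).
- ctrl.landmark_of(camera, thing): "point" ([x, y, z] in m, in the coordinates of the camera as it stood for that picture, good to about 4 mm: a listed point, or the origin of a listed thing).
The state is a dict: "time_s": time; "q": joint angles; "dq": joint speeds; "joint_efforts": joint torques, N m; "eef_pos": TCP position; "eef_rot": TCP orientation; "wrist_force": force on the tool from outside, world axes, zero at the start; "torque": the same for the moment, N m; "opening": opening from 0.0 (shut) to 1.0 (fully open).
Only numpy, scipy, OpenCV 4.12 (cv2) and the standard library are available. Lean on these libraries where they do the work, as an engineer would, in place of code of your own. Each camera call takes 0.05 s, during which the arm holds its last target. There are 200 camera calls.

## Working session

There is one attempt and no reset: what is moved stays moved. The work goes in short steps, Python scripts to look and compute and a tool call to move; the robot and the scene stay as the last step left them, time stands still between calls to the robot, and variables do not carry over. Pictures are saved under pics/ and viewed, about 12 in all and at most 16, crops included, and the job is handed in when it is done.

Besides the shell and the picture viewer there is one more tool, called after ">>>" as a command line: name --argument value ..., lists and objects as JSON in quotes. carry_out: Moves the arm, as the interface text tells. Its arguments: {"type":"object","properties":{"motion":{"type":"array"}},"required":["motion"]}

```bash
ls; mkdir -p pics
cat > h.py <<'E'
import numpy as np,cv2
from bench import ctrl
T={n:np.array(ctrl.camera_params(n)["pose"]) for n in("scene","top")}
def w(c,p): return (T[c]@np.r_[p,1])[:3]
E
python3 - <<'E'
from h import *
o=ctrl.get_obs();print(o["eef_pos"],o["eef_rot"],o["opening"],o["time_s"],ctrl.grip_depth)
a=ctrl.camera("scene");b=ctrl.camera("top")
cv2.imwrite("pics/s0.png",a);cv2.imwrite("pics/t0.png",b)
for n in("can","tin","flask","carton"):
  for t in(n+"_mid",n+"_holder"):
    for c in("top","scene"):
      print(t,c,[(w(c,d["point"]).round(4).tolist(),round(d["conf"],2)) for d in ctrl.landmark_of(c,t)])
for t in("rack","tray"):
  for c in("top","scene"):
      print(t,c,[(w(c,d["point"]).round(4).tolist(),round(d["conf"],2)) for d in ctrl.landmark_of(c,t)])
print(ctrl.get_obs()["time_s"])
E
```

```text
pics
[ 0.21414834 -0.53302936  0.23038857] [ 0.13353824  0.69426975  0.13478886 -0.69425428] 1.0044076198529501 0.0 0.0187
can_mid top [([0.5217, 0.1622, 0.0748], 0.89), ([0.6522, 0.1785, 0.0615], 0.72)]
can_mid scene [([0.5201, 0.1614, 0.0749], 0.9), ([0.3919, 0.1713, 0.0613], 0.85), ([0.6595, 0.1776, 0.0623], 0.56)]
can_holder top [([0.5233, 0.1595, 0.0027], 0.82)]
can_holder scene [([0.5204, 0.1613, 0.0038], 0.87)]
tin_mid top [([0.529, 0.0771, 0.0464], 0.77)]
tin_mid scene [([0.5258, 0.0725, 0.0451], 0.62), ([0.5371, -0.215, 0.0005], 0.62)]
tin_holder top [([0.511, 0.2406, 0.0505], 0.7), ([0.5312, 0.0735, 0.0069], 0.56)]
tin_holder scene [([0.529, 0.0756, 0.0083], 0.61)]
flask_mid top [([0.5137, 0.2425, 0.0518], 0.65)]
flask_mid scene [([0.5137, 0.2436, 0.0561], 0.71)]
flask_holder top [([0.5164, 0.2469, 0.0048], 0.75)]
flask_holder scene [([0.515, 0.2406, 0.0021], 0.75)]
carton_mid top [([0.5041, 0.325, 0.037], 0.65)]
carton_mid scene []
carton_holder top [([0.5028, 0.3255, 0.0066], 0.7)]
carton_holder scene [([0.5058, 0.3272, 0.0078], 0.56)]
rack top [([0.5166, 0.2025, -0.0021], 0.64)]
rack scene [([0.5151, 0.2041, -0.0014], 0.58)]
tray top [([0.534, -0.2129, 0.0], 0.66)]
tray scene [([0.5377, -0.2155, -0.0026], 0.55)]
1.1
```

View pics/s0.png

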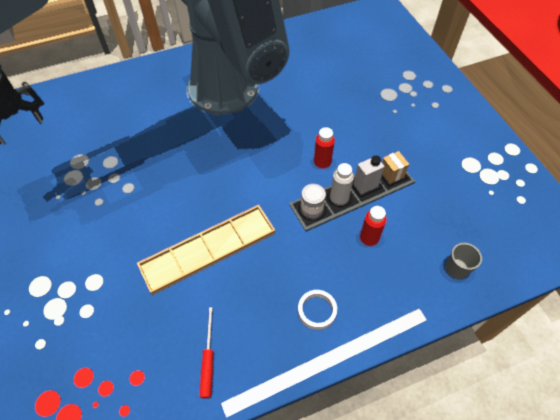

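View pics/t0.png

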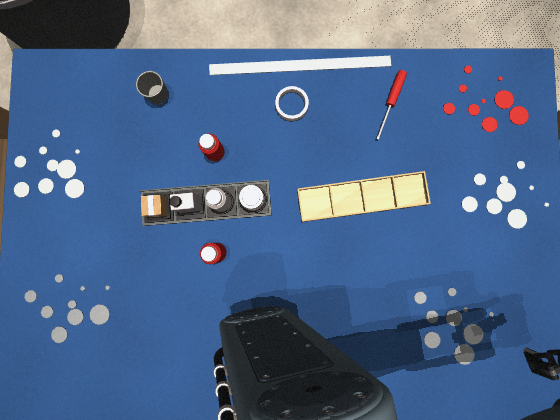

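The scene picture shows the rack at about (350,195) with the tin, can, flask and carton from right to left, red cans at (324,148) and (373,226), and the tray at (205,248). In the top picture the rack order from the left is carton (152,205), flask (185,202), can (217,200), tin (252,197), and the tray is at (363,197). So carton goes to bay -126, flask to -42, can to +42 and tin to +126. Next I measure the yaw of the rack and tray.

```bash
cat >> h.py <<'E'
from scipy.spatial.transform import Rotation as R
def plane(c,uv,z):
    K=np.array(ctrl.camera_params(c)["mtx"]);d=(T[c][:3,:3]@np.linalg.inv(K)@np.c_[uv,np.ones(len(uv))].T).T
    o=T[c][:3,3];return o+d*((z-o[2])/d[:,2])[:,None]
def pose():
    o=ctrl.get_obs();q=o["eef_rot"];return np.array(o["eef_pos"]),R.from_quat(np.r_[q[1:],q[0]]),o
def go(p,yaw):
    # shift and turn in tool axes to stand at p, tool x down, jaws along +-(cos yaw, sin yaw)
    x,r,o=pose();y=np.array([np.cos(yaw),np.sin(yaw),0])
    if y@r.as_matrix()[:,1]<0:y=-y
    X=np.array([0,0,-1.]);M=np.c_[X,y,np.cross(X,y)]
    t=(r.inv()*R.from_matrix(M)).as_rotvec(degrees=True)
    print("t",round(o["time_s"],2),"tcp",x.round(4),"open",round(o["opening"],3),"turn",t.round(2),
      "shift(now)",r.inv().apply(np.array(p)-x).round(4),"shift(after turn)",(M.T@(np.array(p)-x)).round(4))
E
python3 - <<'E'
from h import *
for c in("top","scene"):
  ctrl.camera(c)
  for t,z in(("tray",.02),("rack",.006)):
    d=ctrl.trace(c,t)
    m=d[0]["pixels"].astype(np.uint8)
    cn=max(cv2.findContours(m,0,1)[0],key=cv2.contourArea)[:,0]
    P=plane(c,cn,z)[:,:2]
    (cx,cy),s,a=cv2.minAreaRect((P*1000).astype(np.float32))
    B=cv2.boxPoints(((cx,cy),s,a))
    print(t,c,round(d[0]["conf"],2),cx,cy,s,a,B.round(0).tolist())
print(pose()[1].as_matrix().round(3))
E
```

```text
tray top 0.92 534.6754760742188 -215.86798095703125 (89.81163787841797, 340.4297790527344) 8.054460525512695 [[466.0, -54.0], [514.0, -391.0], [603.0, -378.0], [555.0, -41.0]]
rack top 0.89 520.666259765625 173.17909240722656 (100.50148010253906, 294.5723571777344) 5.129915237426758 [[457.0, 315.0], [484.0, 22.0], [584.0, 31.0], [558.0, 324.0]]
tray scene 0.8 540.9476318359375 -217.18080139160156 (99.3553695678711, 341.55621337890625) 7.948764801025391 [[468.0, -55.0], [515.0, -393.0], [614.0, -379.0], [567.0, -41.0]]
rack scene 0.57 524.3572998046875 197.9468536376953 (97.13946533203125, 344.3287658691406) 3.237551212310791 [[466.0, 367.0], [486.0, 23.0], [583.0, 29.0], [563.0, 373.0]]
[[-0.     0.373 -0.928]
 [ 0.    -0.928 -0.373]
 [-1.    -0.    -0.   ]]
```

Tray: centre (0.535, -0.2155), yaw 8.0°, footprint 90x340 as expected. Rack: centre about (0.517, 0.201), yaw 5.7°, from the holder fit. I start with the carton.

```bash
cat >> h.py <<'E'
RY,TY=np.radians(5.7),np.radians(8.0)
def rk(y):return np.array([.517-np.sin(RY)*y,.201+np.cos(RY)*y])
def tr(y):return np.array([.535-np.sin(TY)*y,-.2155+np.cos(TY)*y])
def gr(y,z):go(np.r_[rk(y),z],RY)
def gt(y,z):go(np.r_[tr(y),z],TY)
E
python3 -c "
from h import *
gr(.126,.25)"
```

```text
t 1.4 tcp [ 0.2142 -0.5336  0.2313] open 0.998 turn [-73.83  -0.     0.  ] shift(now) [-0.0187 -0.6899 -0.5897] shift(after turn) [-0.0187  0.3742 -0.8269]
```

>>> carry_out --motion '[-8.2,0,0,-0.002,0,0,-1,-8.2,0,0,-0.002,0,0,-1,-8.2,0,0,-0.002,0,0,-1,-8.2,0,0,-0.002,0,0,-1,-8.2,0,0,-0.002,0,0,-1,-8.2,0,0,-0.002,0,0,-1,-8.2,0,0,-0.002,0,0,-1,-8.2,0,0,-0.002,0,0,-1,-8.2,0,0,-0.003,0,0,-1]'

```text
time_s: 2.3
eef_pos: [0.2142, -0.5332, 0.2503]
eef_rot: [0.536, 0.462, 0.536, -0.461]
wrist_force: [0.5, 0.1, 1.4]
opening: 1.0
```

>>> carry_out --motion '[0,0,0,0,0.019,-0.041,-1,0,0,0,0,0.019,-0.041,-1,0,0,0,0,0.019,-0.041,-1,0,0,0,0,0.019,-0.041,-1,0,0,0,0,0.019,-0.041,-1,0,0,0,0,0.019,-0.041,-1,0,0,0,0,0.019,-0.041,-1,0,0,0,0,0.019,-0.041,-1,0,0,0,0,0.019,-0.041,-1,0,0,0,0,0.019,-0.041,-1]'

```text
time_s: 3.3
eef_pos: [0.3415, -0.0895, 0.2504]
eef_rot: [0.536, 0.463, 0.532, -0.463]
wrist_force: [0.9, 0.1, 0.0]
opening: 1.001
```

>>> carry_out --motion '[0,0,0,0,0.018,-0.041,-1,0,0,0,0,0.018,-0.041,-1,0,0,0,0,0.018,-0.041,-1,0,0,0,0,0.018,-0.041,-1,0,0,0,0,0.018,-0.041,-1,0,0,0,0,0.018,-0.041,-1,0,0,0,0,0.018,-0.041,-1,0,0,0,0,0.018,-0.041,-1,0,0,0,0,0.018,-0.041,-1,0,0,0,0,0,0,-1]'

```text
time_s: 4.3
eef_pos: [0.4514, 0.3219, 0.2524]
eef_rot: [0.541, 0.464, 0.53, -0.459]
wrist_force: [0.2, 0.3, 0.3]
opening: 1.004
```

```bash
python3 -c "
from h import *
gr(.126,.25);gr(.126,.031)"
```

```text
t 4.3 tcp [0.4514 0.3219 0.2524] open 1.004 turn [ 2.84  0.35 -0.92] shift(now) [0.0032 0.0531 0.0034] shift(after turn) [0.0024 0.0533 0.0008]
t 4.3 tcp [0.4514 0.3219 0.2524] open 1.004 turn [ 2.84  0.35 -0.92] shift(now) [0.2222 0.0497 0.002 ] shift(after turn) [0.2214 0.0533 0.0008]
```

>>> carry_out --motion '[2.8,0.3,-0.9,0.002,0.026,0,-1,0,0,0,0,0.026,0,-1,0,0,0,0.0,0,0,-1,0,0,0,0.04,0,0,-1,0,0,0,0.04,0,0,-1,0,0,0,0,0,0,-1]'

```text
time_s: 4.9
eef_pos: [0.5031, 0.329, 0.1696]
eef_rot: [0.525, 0.474, 0.524, -0.474]
wrist_force: [-1.5, -1.0, -1.3]
opening: 0.997
```

```bash
python3 -c "
from h import *
gr(.126,.031)
a=ctrl.camera('scene');b=ctrl.camera('top')
cv2.imwrite('pics/c1.png',np.hstack([cv2.resize(a[120:260,270:470],(400,280)),cv2.resize(b[120:260,80:280],(400,280))]))"
```

```text
t 4.9 tcp [0.5031 0.329  0.1696] open 0.997 turn [ 0.15  0.07 -0.02] shift(now) [0.1386 0.001  0.0025] shift(after turn) [0.1386 0.0011 0.0027]
```

View pics/c1.png

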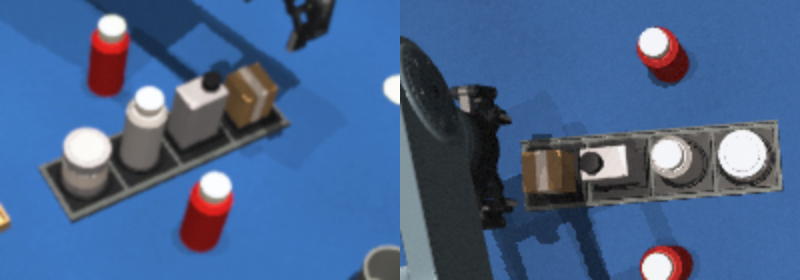

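The crops show the carton at left of the rack, with the open gripper offset from it as parallax would suggest. I'll check that by projecting the TCP.

```bash
python3 -c "
from h import *
for c,o in(('scene',(270,120)),('top',(80,120))):
  p=np.linalg.inv(T[c])@np.array([.503,.329,.19,1]);u=np.array(ctrl.camera_params(c)['mtx'])@p[:3];print(c,(u[:2]/u[2]-o)*2+(400*(c=='top'),0))"
```

```text
scene [272.18418201  17.75239338]
top [504.01933542 162.75371062]
```

The projection gives (504,163) in the crop, and the fingertips are at about (503,167), so the offset is parallax. I descend and grip.

>>> carry_out --motion '[0,0,0,0.04,0.001,0.0025,-1,0,0,0,0.04,0,0,-1,0,0,0,0.035,0,0,-1,0,0,0,0.018,0,0,-1,0,0,0,0.006,0,0,-1,0,0,0,0,0,0,-1]'

```text
time_s: 5.6
eef_pos: [0.5216, 0.3334, 0.0523]
eef_rot: [0.531, 0.486, 0.519, -0.462]
wrist_force: [-0.2, -0.4, -0.2]
opening: 0.997
```

```bash
python3 -c "
from h import *
gr(.126,.031)"
```

```text
t 5.6 tcp [0.5216 0.3334 0.0523] open 0.997 turn [ 0.19 -0.54 -2.12] shift(now) [ 0.0206 -0.0185  0.0054] shift(after turn) [ 0.0213 -0.0177  0.0053]
```

Fast descents drift, so I'll go slower and correct on the way.

>>> carry_out --motion '[0.2,-0.5,-2.1,0.0,-0.018,0.005,-1,0,0,0,0,0,0,-1]'

```text
time_s: 5.8
eef_pos: [0.5069, 0.3277, 0.0567]
eef_rot: [0.525, 0.477, 0.523, -0.472]
wrist_force: [-0.1, 0.0, 0.1]
opening: 0.999
```

```bash
python3 -c "
from h import *
gr(.126,.031)"
```

```text
t 5.8 tcp [0.5069 0.3277 0.0567] open 0.999 turn [-0.01 -0.14 -0.36] shift(now) [ 0.0256 -0.0027  0.0011] shift(after turn) [ 0.0257 -0.0025  0.0011]
```

>>> carry_out --motion '[0,-0.1,-0.3,0.01,-0.003,0.001,-1,0,0,0,0.01,0,0,-1,0,0,0,0.004,0,0,-1,0,0,0,0.002,0,0,-1]'

```text
time_s: 6.2
eef_pos: [0.5086, 0.3283, 0.0337]
eef_rot: [0.526, 0.478, 0.522, -0.471]
wrist_force: [-0.0, 0.5, -0.3]
opening: 1.0
```

```bash
python3 -c "
from h import *
gr(.126,.031)"
```

```text
t 6.2 tcp [0.5086 0.3283 0.0337] open 1.0 turn [ 0.01 -0.2  -0.67] shift(now) [ 0.0026 -0.0043  0.0015] shift(after turn) [ 0.0027 -0.0043  0.0015]
```

>>> carry_out --motion '[0,0,0,0,0,0,1,0,0,0,0,0,0,1,0,0,0,0,0,0,1,0,0,0,0,0,0,1,0,0,0,0,0,0,1,0,0,0,0,0,0,1,0,0,0,0,0,0,1,0,0,0,0,0,0,1]'

```text
time_s: 7.0
eef_pos: [0.5083, 0.3282, 0.033]
eef_rot: [0.526, 0.478, 0.523, -0.471]
wrist_force: [-0.3, 0.8, -0.9]
opening: 0.577
```

>>> carry_out --motion '[0,-0.2,-0.6,-0.01,0,0,1,0,0,0,-0.02,0,0,1,0,0,0,-0.03,0,0,1,0,0,0,-0.03,0,0,1,0,0,0,-0.03,0,0,1,0,0,0,-0.03,0,0,1,0,0,0,-0.03,0,0,1,0,0,0,-0.03,0,0,1,0,0,0,-0.02,0,0,1,0,0,0,0,0,0,1]'

```text
time_s: 8.0
eef_pos: [0.5048, 0.3266, 0.2657]
eef_rot: [0.522, 0.47, 0.526, -0.479]
wrist_force: [0.5, 0.0, -3.3]
opening: 0.578
```

```bash
python3 -c "
from h import *
gt(-.126,.25)"
```

```text
t 8.0 tcp [0.5048 0.3266 0.2657] open 0.578 turn [-2.3   0.22  0.73] shift(now) [ 0.0186 -0.0185  0.6683] shift(after turn) [ 0.0157 -0.0455  0.6671]
```

>>> carry_out --motion '[-2.3,0.2,0.7,0,0,0.01,1,0,0,0,0,-0.0024,0.025,1,0,0,0,0,-0.0024,0.035,1,0,0,0,0,-0.0024,0.035,1,0,0,0,0,-0.0024,0.035,1,0,0,0,0,-0.0024,0.035,1,0,0,0,0,-0.0024,0.035,1,0,0,0,0,-0.0024,0.035,1,0,0,0,0,-0.0024,0.035,1,0,0,0,0,-0.0024,0.035,1]'

```text
time_s: 9.0
eef_pos: [0.5198, 0.0047, 0.2474]
eef_rot: [0.53, 0.456, 0.542, -0.466]
wrist_force: [0.3, -0.2, -2.3]
opening: 0.577
```

>>> carry_out --motion '[0,0,0,0,-0.0024,0.035,1,0,0,0,0,-0.0024,0.035,1,0,0,0,0,-0.0024,0.035,1,0,0,0,0,-0.0024,0.035,1,0,0,0,0,-0.0024,0.035,1,0,0,0,0,-0.0024,0.035,1,0,0,0,0,-0.0024,0.035,1,0,0,0,0,-0.0024,0.035,1,0,0,0,0,-0.002,0.02,1,0,0,0,0,0,0,1]'

```text
time_s: 10.0
eef_pos: [0.534, -0.3079, 0.2241]
eef_rot: [0.52, 0.456, 0.55, -0.469]
wrist_force: [-0.1, 0.3, -2.6]
opening: 0.579
```

```bash
python3 -c "
from h import *
gt(-.126,.029)"
```

```text
t 10.0 tcp [ 0.534  -0.3079  0.2241] open 0.579 turn [ 0.29 -1.12  2.4 ] shift(now) [0.1937 0.0218 0.0386] shift(after turn) [0.1951 0.0139 0.0347]
```

>>> carry_out --motion '[0.3,-1.1,2.4,0,0.01,0.02,1,0,0,0,0,0.006,0.014,1,0,0,0,0.02,0,0,1,0,0,0,0.025,0,0,1,0,0,0,0.025,0,0,1,0,0,0,0.025,0,0,1,0,0,0,0.025,0,0,1,0,0,0,0,0,0,1]'

```text
time_s: 10.8
eef_pos: [0.5532, -0.3277, 0.0916]
eef_rot: [0.53, 0.465, 0.539, -0.461]
wrist_force: [-0.5, 0.4, -3.4]
opening: 0.575
```

```bash
python3 -c "
from h import *
gt(-.126,.029)"
```

```text
t 10.8 tcp [ 0.5532 -0.3277  0.0916] open 0.575 turn [ 0.24 -0.75  0.26] shift(now) [ 0.0624 -0.0021  0.0132] shift(after turn) [ 0.0626 -0.0024  0.0123]
```

>>> carry_out --motion '[0.2,-0.7,0.2,0.005,-0.002,0.013,1,0,0,0,0.015,0,0,1,0,0,0,0.015,0,0,1,0,0,0,0.008,0,0,1,0,0,0,0,0,0,1]'

```text
time_s: 11.3
eef_pos: [0.5546, -0.3414, 0.0478]
eef_rot: [0.535, 0.463, 0.533, -0.464]
wrist_force: [-0.5, 1.5, -2.4]
opening: 0.575
```

```bash
python3 -c "
from h import *
gt(-.126,.029)"
```

```text
t 11.3 tcp [ 0.5546 -0.3414  0.0478] open 0.575 turn [ 0.1   0.13 -0.09] shift(now) [ 0.0188 -0.002  -0.0014] shift(after turn) [ 0.0188 -0.0019 -0.0014]
```

>>> carry_out --motion '[0,0,0,0.007,-0.002,-0.001,1,0,0,0,0.006,0,0,1,0,0,0,0.004,0,0,1,0,0,0,0.002,0,0,1,0,0,0,0,0,0,1]'

```text
time_s: 11.8
eef_pos: [0.5533, -0.3416, 0.0292]
eef_rot: [0.536, 0.463, 0.532, -0.464]
wrist_force: [0.4, -0.5, -1.7]
opening: 0.577
```

```bash
python3 -c "
from h import *
gt(-.126,.029)"
```

```text
t 11.8 tcp [ 0.5533 -0.3416  0.0292] open 0.577 turn [ 0.1   0.25 -0.19] shift(now) [ 0.0002 -0.0006 -0.0014] shift(after turn) [ 0.0002 -0.0006 -0.0014]
```

>>> carry_out --motion '[0,0,0,0.0005,0,0,-0.6,0,0,0,0,0,0,-0.8,0,0,0,0,0,0,-1,0,0,0,0,0,0,-1,0,0,0,-0.01,0,0,-1,0,0,0,-0.02,0,0,-1,0,0,0,-0.03,0,0,-1,0,0,0,-0.04,0,0,-1,0,0,0,-0.04,0,0,-1,0,0,0,-0.04,0,0,-1]'

```text
time_s: 12.8
eef_pos: [0.5504, -0.3389, 0.2124]
eef_rot: [0.533, 0.463, 0.535, -0.464]
wrist_force: [0.6, -0.4, 0.5]
opening: 1.001
```

```bash
python3 -c "
from h import *
gr(.042,.25)
b=ctrl.camera('top')
print([w('top',d['point']).round(4) for d in ctrl.landmark_of('top','carton_mid')])
print('bay',tr(-.126))"
```

```text
t 12.8 tcp [ 0.5504 -0.3389  0.2124] open 1.001 turn [ 2.39 -0.12  0.12] shift(now) [-0.0365  0.0446 -0.5812] shift(after turn) [-0.0376  0.0204 -0.5825]
[array([ 0.5539, -0.3433,  0.0323])]
bay [ 0.55253581 -0.34027378]
```

The carton is within 4 mm of its bay centre. Flask next.

>>> carry_out --motion '[2.4,0,0,-0.02,0,-0.01,-1,0,0,0,-0.02,0.0013,-0.03,-1,0,0,0,-0.002,0.0013,-0.038,-1,0,0,0,-0.002,0.0013,-0.038,-1,0,0,0,-0.002,0.0013,-0.038,-1,0,0,0,-0.002,0.0013,-0.038,-1,0,0,0,-0.002,0.0013,-0.038,-1,0,0,0,-0.002,0.0013,-0.038,-1,0,0,0,-0.002,0.0013,-0.038,-1,0,0,0,-0.002,0.0013,-0.038,-1]'

```text
time_s: 13.9
eef_pos: [0.5307, 0.0087, 0.2808]
eef_rot: [0.53, 0.478, 0.513, -0.477]
wrist_force: [0.9, -0.5, -0.9]
opening: 0.999
```

>>> carry_out --motion '[0,0,0,0,0.0013,-0.038,-1,0,0,0,0,0.0013,-0.038,-1,0,0,0,0,0.0013,-0.038,-1,0,0,0,0,0.0013,-0.038,-1,0,0,0,0,0.0013,-0.038,-1,0,0,0,0,0.0013,-0.038,-1,0,0,0,0,0.001,-0.02,-1,0,0,0,0,0,0,-1]'

```text
time_s: 14.7
eef_pos: [0.5139, 0.2715, 0.2817]
eef_rot: [0.533, 0.479, 0.513, -0.473]
wrist_force: [0.2, -0.9, 0.6]
opening: 1.004
```

```bash
python3 -c "
from h import *
gr(.042,.063)"
```

```text
t 14.7 tcp [0.5139 0.2715 0.2817] open 1.004 turn [-0.31  0.88 -1.51] shift(now) [ 0.2189 -0.0095  0.0251] shift(after turn) [ 0.2187 -0.0039  0.0284]
```

>>> carry_out --motion '[-0.3,0.9,-1.5,0,-0.004,0.028,-1,0,0,0,0.01,0,0,-1,0,0,0,0.02,0,0,-1,0,0,0,0.02,0,0,-1,0,0,0,0.02,0,0,-1,0,0,0,0.02,0,0,-1,0,0,0,0,0,0,-1]'

```text
time_s: 15.4
eef_pos: [0.5131, 0.2389, 0.1903]
eef_rot: [0.525, 0.476, 0.522, -0.474]
wrist_force: [-0.2, 0.1, -1.2]
opening: 0.997
```

```bash
python3 -c "
from h import *
gr(.042,.063)"
```

```text
t 15.4 tcp [0.5131 0.2389 0.1903] open 0.997 turn [-0.18  0.01 -0.24] shift(now) [ 0.1273 -0.0004 -0.0039] shift(after turn) [ 1.273e-01  1.000e-04 -3.900e-03]
```

>>> carry_out --motion '[0,0,0,0.01,0,-0.004,-1,0,0,0,0.015,0,0,-1,0,0,0,0.015,0,0,-1,0,0,0,0.015,0,0,-1,0,0,0,0.015,0,0,-1,0,0,0,0.015,0,0,-1,0,0,0,0,0,0,-1]'

```text
time_s: 16.1
eef_pos: [0.5157, 0.2431, 0.1031]
eef_rot: [0.526, 0.479, 0.521, -0.473]
wrist_force: [-0.0, -0.6, -0.3]
opening: 1.0
```

```bash
python3 -c "
from h import *
gr(.042,.063)"
```

```text
t 16.1 tcp [0.5157 0.2431 0.1031] open 1.0 turn [-0.25 -0.02 -0.65] shift(now) [ 0.0401 -0.0034  0.0001] shift(after turn) [ 0.0401 -0.0029  0.    ]
```

>>> carry_out --motion '[-0.2,0,-0.6,0.01,-0.003,0,-1,0,0,0,0.015,0,0,-1,0,0,0,0.01,0,0,-1,0,0,0,0.003,0,0,-1,0,0,0,0,0,0,-1]'

```text
time_s: 16.6
eef_pos: [0.5139, 0.2432, 0.0633]
eef_rot: [0.525, 0.475, 0.524, -0.474]
wrist_force: [-0.5, 0.2, 1.2]
opening: 1.001
```

```bash
python3 -c "
from h import *
gr(.042,.063)"
```

```text
t 16.6 tcp [0.5139 0.2432 0.0633] open 1.001 turn [-0.02 -0.04 -0.15] shift(now) [ 0.0003 -0.0011  0.0003] shift(after turn) [ 0.0003 -0.0011  0.0003]
```

>>> carry_out --motion '[0,0,0,0,0,0,1,0,0,0,0,0,0,1,0,0,0,0,0,0,1,0,0,0,0,0,0,1,0,0,0,0,0,0,1,0,0,0,0,0,0,1,0,0,0,0,0,0,1,0,0,0,0,0,0,1,0,0,0,0,0,0,1]'

```text
time_s: 17.5
eef_pos: [0.5145, 0.2434, 0.0643]
eef_rot: [0.525, 0.476, 0.523, -0.473]
wrist_force: [0.5, -0.0, -1.4]
opening: 0.459
```

>>> carry_out --motion '[0,0,0,-0.01,0,0,1,0,0,0,-0.02,0,0,1,0,0,0,-0.03,0,0,1,0,0,0,-0.03,0,0,1,0,0,0,-0.03,0,0,1,0,0,0,-0.03,0,0,1,0,0,0,-0.03,0,0,1,0,0,0,-0.03,0,0,1,0,0,0,-0.02,0,0,1,0,0,0,0,0,0,1]'

```text
time_s: 18.5
eef_pos: [0.5107, 0.2425, 0.3067]
eef_rot: [0.524, 0.475, 0.524, -0.474]
wrist_force: [0.8, -0.1, -2.5]
opening: 0.459
```

```bash
python3 -c "
from h import *
gt(-.042,.28)"
```

```text
t 18.5 tcp [0.5107 0.2425 0.3067] open 0.459 turn [-2.31 -0.02 -0.02] shift(now) [ 0.0265 -0.0196  0.5002] shift(after turn) [ 0.0267 -0.0397  0.499 ]
```

>>> carry_out --motion '[-2.3,0,0,0,0,0.01,1,0,0,0,0,-0.0028,0.025,1,0,0,0,0,-0.0028,0.035,1,0,0,0,0,-0.0028,0.035,1,0,0,0,0,-0.0028,0.035,1,0,0,0,0,-0.0028,0.035,1,0,0,0,0,-0.0028,0.035,1,0,0,0,0,-0.0028,0.035,1,0,0,0,0,-0.0028,0.035,1,0,0,0,0,-0.0028,0.035,1]'

```text
time_s: 19.5
eef_pos: [0.5236, -0.0786, 0.2944]
eef_rot: [0.531, 0.459, 0.541, -0.463]
wrist_force: [0.9, 0.4, -2.0]
opening: 0.458
```

>>> carry_out --motion '[0,0,0,0,-0.0028,0.035,1,0,0,0,0,-0.0028,0.035,1,0,0,0,0,-0.0028,0.035,1,0,0,0,0,-0.0028,0.035,1,0,0,0,0,-0.001,0.025,1,0,0,0,0,0,0.015,1,0,0,0,0,0,0,1]'

```text
time_s: 20.2
eef_pos: [0.5328, -0.2678, 0.282]
eef_rot: [0.525, 0.46, 0.545, -0.465]
wrist_force: [0.5, 0.8, -3.0]
opening: 0.46
```

```bash
python3 -c "
from h import *
gt(-.042,.0605)"
```

```text
t 20.2 tcp [ 0.5328 -0.2678  0.282 ] open 0.46 turn [ 0.29 -0.93  1.45] shift(now) [ 0.2213  0.015  -0.0058] shift(after turn) [ 0.2215  0.0094 -0.0095]
```

>>> carry_out --motion '[0.3,-0.9,1.4,0.01,0.009,-0.0095,1,0,0,0,0.015,0,0,1,0,0,0,0.02,0,0,1,0,0,0,0.02,0,0,1,0,0,0,0.02,0,0,1,0,0,0,0.02,0,0,1,0,0,0,0.02,0,0,1,0,0,0,0.01,0,0,1,0,0,0,0,0,0,1]'

```text
time_s: 21.1
eef_pos: [0.5361, -0.2465, 0.1349]
eef_rot: [0.531, 0.461, 0.541, -0.462]
wrist_force: [-0.1, 0.4, -2.9]
opening: 0.462
```

```bash
python3 -c "
from h import *
gt(-.042,.0605)"
```

```text
t 21.1 tcp [ 0.5361 -0.2465  0.1349] open 0.462 turn [ 0.56 -0.57  0.59] shift(now) [0.0743 0.0038 0.0119] shift(after turn) [0.0744 0.0032 0.0111]
```

>>> carry_out --motion '[0.5,-0.6,0.6,0.005,0.003,0.011,1,0,0,0,0.01,0,0,1,0,0,0,0.015,0,0,1,0,0,0,0.015,0,0,1,0,0,0,0.006,0,0,1,0,0,0,0,0,0,1]'

```text
time_s: 21.7
eef_pos: [0.5424, -0.2586, 0.0816]
eef_rot: [0.536, 0.464, 0.532, -0.464]
wrist_force: [0.2, -0.1, -2.9]
opening: 0.46
```

```bash
python3 -c "
from h import *
gt(-.042,.0605)"
```

```text
t 21.7 tcp [ 0.5424 -0.2586  0.0816] open 0.46 turn [ 0.05  0.22 -0.2 ] shift(now) [ 0.0211 -0.0014 -0.0018] shift(after turn) [ 0.0211 -0.0014 -0.0017]
```

>>> carry_out --motion '[0,0.2,-0.2,0.008,-0.001,-0.002,1,0,0,0,0.007,0,0,1,0,0,0,0.004,0,0,1,0,0,0,0.002,0,0,1,0,0,0,0,0,0,1]'

```text
time_s: 22.2
eef_pos: [0.5418, -0.2572, 0.0606]
eef_rot: [0.534, 0.463, 0.533, -0.464]
wrist_force: [0.6, 0.2, -2.5]
opening: 0.46
```

```bash
python3 -c "
from h import *
gt(-.042,.0605);print(ctrl.get_obs()['wrist_force'])"
```

```text
t 22.2 tcp [ 0.5418 -0.2572  0.0606] open 0.46 turn [ 0.07  0.08 -0.03] shift(now) [ 0.0001 -0.0009 -0.0002] shift(after turn) [ 0.0001 -0.0009 -0.0002]
[ 0.5821926   0.23940586 -2.47760395]
```

>>> carry_out --motion '[0,0,0,0.001,0,0,1,0,0,0,0.001,0,0,1,0,0,0,0,0,0,1]'

```text
time_s: 22.5
eef_pos: [0.5423, -0.2576, 0.0607]
eef_rot: [0.535, 0.463, 0.533, -0.464]
wrist_force: [-0.0, 0.7, -2.5]
opening: 0.46
```

>>> carry_out --motion '[0,0,0,0,0,0,-0.3,0,0,0,0,0,0,-0.7,0,0,0,0,0,0,-1,0,0,0,0,0,0,-1,0,0,0,-0.01,0,0,-1,0,0,0,-0.02,0,0,-1,0,0,0,-0.03,0,0,-1,0,0,0,-0.04,0,0,-1,0,0,0,-0.04,0,0,-1,0,0,0,-0.04,0,0,-1]'

```text
time_s: 23.5
eef_pos: [0.5394, -0.2554, 0.2434]
eef_rot: [0.531, 0.463, 0.536, -0.464]
wrist_force: [1.0, -0.3, -0.6]
opening: 1.001
```

```bash
python3 -c "
from h import *
gr(-.042,.28)
b=ctrl.camera('top');b2=ctrl.camera('scene')
for c in('top','scene'):print([w(c,d['point']).round(4) for d in ctrl.landmark_of(c,'flask_mid')])
print('bay',tr(-.042))
cv2.imwrite('pics/c2.png',np.hstack([cv2.resize(b2[170:310,110:310],(400,280)),cv2.resize(b[130:270,260:460],(400,280))]))"
```

```text
t 23.5 tcp [ 0.5394 -0.2554  0.2434] open 1.001 turn [ 2.37 -0.24  0.33] shift(now) [-0.035   0.04   -0.4132] shift(after turn) [-0.0366  0.0231 -0.4143]
[array([ 0.5442, -0.2617,  0.0498])]
[array([ 0.5415, -0.2567,  0.0498])]
bay [ 0.54084527 -0.25709126]
```

View pics/c2.png

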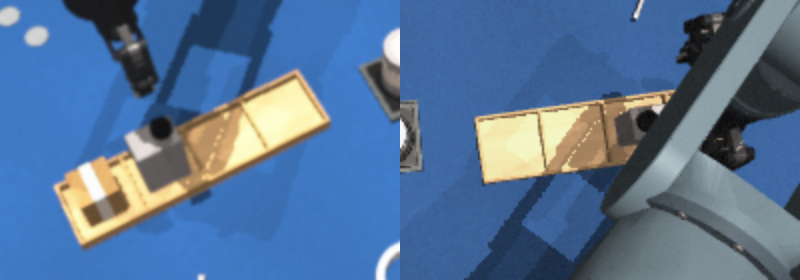

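The flask and carton both stand upright in their bays: (155,150) and (100,195) in the scene half. Now the can, staying clear of the red look-alikes.

>>> carry_out --motion '[2.4,0,0,-0.02,0,-0.01,-1,0,0,0,-0.02,0.002,-0.03,-1,0,0,0,0,0.002,-0.037,-1,0,0,0,0,0.002,-0.037,-1,0,0,0,0,0.002,-0.037,-1,0,0,0,0,0.002,-0.037,-1,0,0,0,0,0.002,-0.037,-1,0,0,0,0,0.002,-0.037,-1,0,0,0,0,0.002,-0.037,-1,0,0,0,0,0.002,-0.037,-1]'

```text
time_s: 24.7
eef_pos: [0.5162, 0.0902, 0.2694]
eef_rot: [0.51, 0.473, 0.533, -0.482]
wrist_force: [0.8, 0.1, 0.3]
opening: 1.005
```

>>> carry_out --motion '[0,0,0,0,0.002,-0.035,-1,0,0,0,0,0.002,-0.025,-1,0,0,0,0,0.001,-0.01,-1,0,0,0,0,0,0,-1]'

```text
time_s: 25.1
eef_pos: [0.5098, 0.167, 0.2634]
eef_rot: [0.508, 0.468, 0.537, -0.484]
wrist_force: [0.6, -0.4, -0.8]
opening: 1.002
```

```bash
python3 -c "
from h import *
gr(-.042,.073)"
```

```text
t 25.1 tcp [0.5098 0.167  0.2634] open 1.002 turn [-0.37 -0.93  2.54] shift(now) [0.1896 0.019  0.0119] shift(after turn) [0.1904 0.0105 0.0089]
```

>>> carry_out --motion '[-0.4,-0.9,2.5,0,0.0105,0.009,-1,0,0,0,0.01,0,0,-1,0,0,0,0.02,0,0,-1,0,0,0,0.02,0,0,-1,0,0,0,0.02,0,0,-1,0,0,0,0,0,0,-1]'

```text
time_s: 25.7
eef_pos: [0.5185, 0.1524, 0.185]
eef_rot: [0.52, 0.473, 0.525, -0.479]
wrist_force: [-0.1, 0.5, -0.3]
opening: 1.001
```

```bash
python3 -c "
from h import *
gr(-.042,.073)"
```

```text
t 25.7 tcp [0.5185 0.1524 0.185 ] open 1.001 turn [-0.37  0.02  0.62] shift(now) [ 0.112   0.0045 -0.0066] shift(after turn) [ 0.112   0.0034 -0.0065]
```

>>> carry_out --motion '[-0.3,0,0.6,0.01,0.003,-0.007,-1,0,0,0,0.012,0,0,-1,0,0,0,0.015,0,0,-1,0,0,0,0.015,0,0,-1,0,0,0,0.015,0,0,-1,0,0,0,0,0,0,-1]'

```text
time_s: 26.3
eef_pos: [0.521, 0.1553, 0.1161]
eef_rot: [0.522, 0.475, 0.523, -0.477]
wrist_force: [0.0, 1.2, -0.4]
opening: 0.998
```

```bash
python3 -c "
from h import *
gr(-.042,.073)"
```

```text
t 26.3 tcp [0.521  0.1553 0.1161] open 0.998 turn [-0.41  0.04  0.19] shift(now) [ 0.0431  0.0007 -0.0039] shift(after turn) [ 0.0431  0.0006 -0.0039]
```

>>> carry_out --motion '[-0.4,0,0.2,0.008,0,-0.005,-1,0,0,0,0.013,0,0,-1,0,0,0,0.013,0,0,-1,0,0,0,0.006,0,0,-1,0,0,0,0.002,0,0,-1,0,0,0,0,0,0,-1]'

```text
time_s: 26.9
eef_pos: [0.5217, 0.16, 0.0722]
eef_rot: [0.525, 0.475, 0.523, -0.474]
wrist_force: [-0.6, -0.1, -0.1]
opening: 0.998
```

```bash
python3 -c "
from h import *
gr(-.042,.073)"
```

```text
t 26.9 tcp [0.5217 0.16   0.0722] open 0.998 turn [-0.02  0.05 -0.12] shift(now) [-0.0008 -0.0006  0.0008] shift(after turn) [-0.0008 -0.0006  0.0008]
```

>>> carry_out --motion '[0,0,0,0,0,0,1,0,0,0,0,0,0,1,0,0,0,0,0,0,1,0,0,0,0,0,0,1,0,0,0,0,0,0,1,0,0,0,0,0,0,1,0,0,0,0,0,0,1,0,0,0,0,0,0,1]'

```text
time_s: 27.7
eef_pos: [0.5219, 0.1601, 0.0734]
eef_rot: [0.525, 0.475, 0.523, -0.474]
wrist_force: [-0.4, -0.9, -1.0]
opening: 0.594
```

>>> carry_out --motion '[0,0,0,-0.01,0,0,1,0,0,0,-0.02,0,0,1,0,0,0,-0.03,0,0,1,0,0,0,-0.03,0,0,1,0,0,0,-0.03,0,0,1,0,0,0,-0.03,0,0,1,0,0,0,-0.03,0,0,1,0,0,0,-0.02,0,0,1,0,0,0,0,0,0,1]'

```text
time_s: 28.6
eef_pos: [0.5198, 0.1601, 0.2848]
eef_rot: [0.525, 0.475, 0.524, -0.474]
wrist_force: [-0.1, -0.0, -3.4]
opening: 0.589
```

```bash
python3 -c "
from h import *
gt(.042,.27)"
```

```text
t 28.6 tcp [0.5198 0.1601 0.2848] open 0.589 turn [-2.31  0.05 -0.08] shift(now) [ 0.015  -0.0238  0.3333] shift(after turn) [ 0.0148 -0.0372  0.3321]
```

>>> carry_out --motion '[-2.3,0,0,0,0,0.01,1,0,0,0,0,-0.004,0.025,1,0,0,0,0,-0.004,0.035,1,0,0,0,0,-0.004,0.035,1,0,0,0,0,-0.004,0.035,1,0,0,0,0,-0.004,0.035,1,0,0,0,0,-0.004,0.035,1,0,0,0,0,-0.004,0.035,1,0,0,0,0,-0.004,0.035,1,0,0,0,0,-0.004,0.03,1]'

```text
time_s: 29.6
eef_pos: [0.5222, -0.1574, 0.2737]
eef_rot: [0.532, 0.46, 0.54, -0.462]
wrist_force: [0.4, 1.1, -3.2]
opening: 0.596
```

>>> carry_out --motion '[0,0,0,0,-0.002,0.015,1,0,0,0,0,0,0,1]'

```text
time_s: 29.8
eef_pos: [0.521, -0.1762, 0.2709]
eef_rot: [0.53, 0.461, 0.54, -0.464]
wrist_force: [-0.6, 0.2, -2.5]
opening: 0.592
```

```bash
python3 -c "
from h import *
gt(.042,.0695)"
```

```text
t 29.8 tcp [ 0.521  -0.1762  0.2709] open 0.592 turn [ 0.29 -0.48  0.72] shift(now) [0.2013 0.0109 0.0006] shift(after turn) [ 0.2014  0.0084 -0.0011]
```

>>> carry_out --motion '[0.3,-0.5,0.7,0.01,0.008,-0.001,1,0,0,0,0.015,0,0,1,0,0,0,0.02,0,0,1,0,0,0,0.02,0,0,1,0,0,0,0.02,0,0,1,0,0,0,0.02,0,0,1,0,0,0,0.015,0,0,1,0,0,0,0,0,0,1]'

```text
time_s: 30.6
eef_pos: [0.5244, -0.163, 0.1393]
eef_rot: [0.531, 0.462, 0.54, -0.462]
wrist_force: [0.3, -0.4, -3.2]
opening: 0.597
```

```bash
python3 -c "
from h import *
gt(.042,.0695)"
```

```text
t 30.6 tcp [ 0.5244 -0.163   0.1393] open 0.597 turn [ 0.46 -0.52  0.47] shift(now) [0.0697 0.0036 0.0121] shift(after turn) [0.0698 0.0032 0.0115]
```

>>> carry_out --motion '[0.4,-0.5,0.5,0.005,0.003,0.012,1,0,0,0,0.01,0,0,1,0,0,0,0.015,0,0,1,0,0,0,0.013,0,0,1,0,0,0,0.005,0,0,1,0,0,0,0,0,0,1]'

```text
time_s: 31.2
eef_pos: [0.5309, -0.1748, 0.0898]
eef_rot: [0.536, 0.464, 0.533, -0.463]
wrist_force: [-0.4, 0.4, -2.8]
opening: 0.589
```

```bash
python3 -c "
from h import *
gt(.042,.0695)"
```

```text
t 31.2 tcp [ 0.5309 -0.1748  0.0898] open 0.589 turn [ 0.13  0.12 -0.22] shift(now) [ 0.0202 -0.0017 -0.0011] shift(after turn) [ 0.0203 -0.0016 -0.0011]
```

>>> carry_out --motion '[0,0.1,-0.2,0.008,-0.001,-0.001,1,0,0,0,0.006,0,0,1,0,0,0,0.004,0,0,1,0,0,0,0.002,0,0,1,0,0,0,0.001,0,0,1,0,0,0,0,0,0,1]'

```text
time_s: 31.8
eef_pos: [0.5312, -0.1749, 0.0696]
eef_rot: [0.536, 0.463, 0.533, -0.463]
wrist_force: [-0.1, 0.3, -1.4]
opening: 0.594
```

```bash
python3 -c "
from h import *
gt(.042,.0695)"
```

```text
t 31.8 tcp [ 0.5312 -0.1749  0.0696] open 0.594 turn [ 0.15  0.16 -0.14] shift(now) [ 0.0001 -0.0019 -0.0013] shift(after turn) [ 0.0001 -0.0019 -0.0013]
```

>>> carry_out --motion '[0,0,0,0,0,0,-0.3,0,0,0,0,0,0,-0.7,0,0,0,0,0,0,-1,0,0,0,0,0,0,-1,0,0,0,-0.01,0,0,-1,0,0,0,-0.02,0,0,-1,0,0,0,-0.03,0,0,-1,0,0,0,-0.04,0,0,-1,0,0,0,-0.04,0,0,-1,0,0,0,-0.04,0,0,-1]'

```text
time_s: 32.8
eef_pos: [0.5279, -0.1728, 0.2534]
eef_rot: [0.532, 0.463, 0.536, -0.464]
wrist_force: [-0.0, -0.0, -0.0]
opening: 0.997
```

```bash
python3 -c "
from h import *
gr(-.126,.25)
b2=ctrl.camera('scene')
for n in('can_mid','tin_mid','tin_holder'):print(n,[w('scene',d['point']).round(4) for d in ctrl.landmark_of('scene',n)])
print('bay',tr(.042))"
```

```text
t 32.8 tcp [ 0.5279 -0.1728  0.2534] open 0.997 turn [ 2.44 -0.18  0.27] shift(now) [ 0.0041  0.0368 -0.2457] shift(after turn) [ 0.0034  0.0263 -0.247 ]
can_mid [array([0.6591, 0.178 , 0.0631]), array([ 0.5301, -0.1775,  0.0665]), array([0.3902, 0.1704, 0.06  ])]
tin_mid [array([0.5244, 0.0738, 0.0425]), array([0.517 , 0.2404, 0.0054])]
tin_holder [array([0.5289, 0.0737, 0.0043])]
bay [ 0.52915473 -0.17390874]
```

>>> carry_out --motion '[2.4,0,0,-0.01,0,-0.01,-1,0,0,0,0,0.004,-0.03,-1,0,0,0,0,0.004,-0.037,-1,0,0,0,0,0.004,-0.037,-1,0,0,0,0,0.004,-0.037,-1,0,0,0,0,0.004,-0.037,-1,0,0,0,0,0.004,-0.035,-1,0,0,0,0,0.002,-0.02,-1,0,0,0,0,0,0,-1]'

```text
time_s: 33.9
eef_pos: [0.5215, 0.0808, 0.249]
eef_rot: [0.514, 0.471, 0.532, -0.481]
wrist_force: [0.5, -0.2, -0.6]
opening: 0.999
```

```bash
python3 -c "
from h import *
gr(-.126,.037)"
```

```text
t 33.9 tcp [0.5215 0.0808 0.249 ] open 0.999 turn [-0.31 -0.61  1.59] shift(now) [0.2116 0.0133 0.0081] shift(after turn) [0.212  0.0074 0.0059]
```

>>> carry_out --motion '[-0.3,-0.6,1.6,0.005,0.007,0.006,-1,0,0,0,0.015,0,0,-1,0,0,0,0.02,0,0,-1,0,0,0,0.02,0,0,-1,0,0,0,0.02,0,0,-1,0,0,0,0.02,0,0,-1,0,0,0,0.015,0,0,-1,0,0,0,0,0,0,-1]'

```text
time_s: 34.7
eef_pos: [0.5218, 0.0693, 0.1202]
eef_rot: [0.52, 0.471, 0.528, -0.479]
wrist_force: [-0.1, 0.3, -0.0]
opening: 0.998
```

```bash
python3 -c "
from h import *
gr(-.126,.037)"
```

```text
t 34.7 tcp [0.5218 0.0693 0.1202] open 0.998 turn [-0.09  0.03  0.93] shift(now) [ 0.083   0.0096 -0.0056] shift(after turn) [ 0.0832  0.0083 -0.0056]
```

>>> carry_out --motion '[-0.1,0,0.9,0.002,0.007,-0.006,-1,0,0,0,0.01,0,0,-1,0,0,0,0.013,0,0,-1,0,0,0,0.01,0,0,-1,0,0,0,0,0,0,-1]'

```text
time_s: 35.2
eef_pos: [0.5292, 0.075, 0.083]
eef_rot: [0.525, 0.475, 0.523, -0.475]
wrist_force: [-0.0, 0.2, 0.4]
opening: 0.997
```

```bash
python3 -c "
from h import *
gr(-.126,.037)"
```

```text
t 35.2 tcp [0.5292 0.075  0.083 ] open 0.997 turn [-0.04  0.06 -0.08] shift(now) [ 0.046   0.0003 -0.0006] shift(after turn) [ 0.046   0.0004 -0.0005]
```

>>> carry_out --motion '[0,0,0,0.01,0,0,-1,0,0,0,0.012,0,0,-1,0,0,0,0.012,0,0,-1,0,0,0,0.008,0,0,-1,0,0,0,0.003,0,0,-1,0,0,0,0,0,0,-1]'

```text
time_s: 35.8
eef_pos: [0.5291, 0.0751, 0.0336]
eef_rot: [0.525, 0.475, 0.524, -0.475]
wrist_force: [0.4, 0.8, -0.6]
opening: 1.001
```

```bash
python3 -c "
from h import *
gr(-.126,.037)"
```

```text
t 35.8 tcp [0.5291 0.0751 0.0336] open 1.001 turn [-0.03  0.06 -0.04] shift(now) [-0.0034  0.0005 -0.0005] shift(after turn) [-0.0034  0.0005 -0.0005]
```

>>> carry_out --motion '[0,0,0,-0.003,0,0,-1,0,0,0,0,0,0,1,0,0,0,0,0,0,1,0,0,0,0,0,0,1,0,0,0,0,0,0,1,0,0,0,0,0,0,1,0,0,0,0,0,0,1,0,0,0,0,0,0,1,0,0,0,0,0,0,1,0,0,0,0,0,0,1]'

```text
time_s: 36.8
eef_pos: [0.5294, 0.0751, 0.0379]
eef_rot: [0.525, 0.475, 0.523, -0.474]
wrist_force: [-0.1, -0.8, -1.4]
opening: 0.693
```

>>> carry_out --motion '[0,0,0,-0.01,0,0,1,0,0,0,-0.02,0,0,1,0,0,0,-0.03,0,0,1,0,0,0,-0.03,0,0,1,0,0,0,-0.03,0,0,1,0,0,0,-0.03,0,0,1,0,0,0,-0.02,0,0,1,0,0,0,0,0,0,1]'

```text
time_s: 37.6
eef_pos: [0.5277, 0.0754, 0.2176]
eef_rot: [0.524, 0.474, 0.524, -0.475]
wrist_force: [0.7, 0.7, -1.4]
opening: 0.69
```

```bash
python3 -c "
from h import *
gt(.126,.2)"
```

```text
t 37.6 tcp [0.5277 0.0754 0.2176] open 0.69 turn [-2.32  0.05 -0.01] shift(now) [ 0.0178 -0.0266  0.1643] shift(after turn) [ 0.0176 -0.0333  0.1631]
```

>>> carry_out --motion '[-2.3,0,0,0,0,0.01,1,0,0,0,0,-0.007,0.025,1,0,0,0,0,-0.007,0.035,1,0,0,0,0,-0.007,0.035,1,0,0,0,0,-0.007,0.03,1,0,0,0,0,-0.004,0.02,1,0,0,0,0,0,0.005,1,0,0,0,0,0,0,1]'

```text
time_s: 38.4
eef_pos: [0.5137, -0.0909, 0.2109]
eef_rot: [0.532, 0.462, 0.537, -0.464]
wrist_force: [-0.0, -0.2, -2.1]
opening: 0.691
```

```bash
python3 -c "
from h import *
gt(.126,.034);print(ctrl.get_obs()['wrist_force'])
a=ctrl.camera('scene')
print([w('scene',d['point']).round(4) for d in ctrl.landmark_of('scene','tin_mid')])
cv2.imwrite('pics/c3.png',cv2.resize(a[120:300,120:420],(750,450)))"
```

```text
t 38.4 tcp [ 0.5137 -0.0909  0.2109] open 0.691 turn [ 0.22 -0.21  0.36] shift(now) [0.1769 0.0049 0.001 ] shift(after turn) [0.1769 0.0038 0.0004]
[-0.01652668 -0.15151489 -2.09469408]
[array([ 0.5099, -0.0909,  0.2179])]
```

View pics/c3.png

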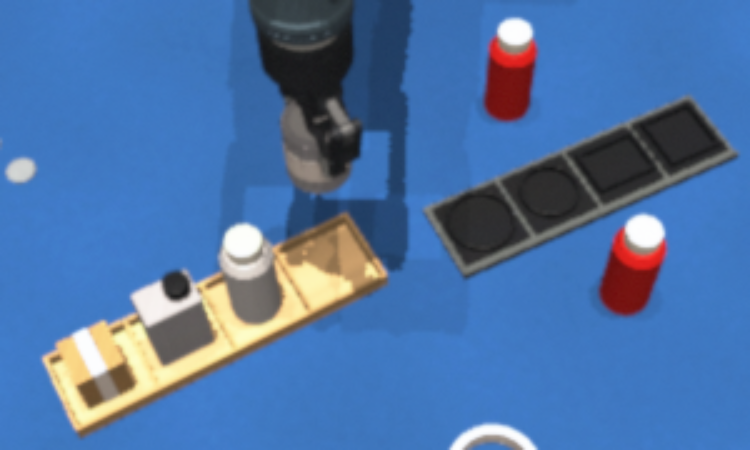

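The tin is in the gripper at (318,150). The carton (95,360), flask (172,320) and can (250,275) stand in their bays, the rack is empty, and the red cans have not been touched. I lower the tin.

>>> carry_out --motion '[0.2,-0.2,0.4,0.01,0.004,0,1,0,0,0,0.015,0,0,1,0,0,0,0.02,0,0,1,0,0,0,0.02,0,0,1,0,0,0,0.02,0,0,1,0,0,0,0.015,0,0,1,0,0,0,0,0,0,1]'

```text
time_s: 39.2
eef_pos: [0.519, -0.0804, 0.1039]
eef_rot: [0.537, 0.462, 0.536, -0.46]
wrist_force: [-0.6, -0.6, -2.6]
opening: 0.692
```

```bash
python3 -c "
from h import *
gt(.126,.034)"
```

```text
t 39.2 tcp [ 0.519  -0.0804  0.1039] open 0.692 turn [ 0.63 -0.08 -0.2 ] shift(now) [ 0.0699 -0.0033  0.0101] shift(after turn) [ 0.0699 -0.003   0.01  ]
```

>>> carry_out --motion '[0.6,0,-0.2,0.005,-0.003,0.01,1,0,0,0,0.012,0,0,1,0,0,0,0.015,0,0,1,0,0,0,0.01,0,0,1,0,0,0,0.004,0,0,1,0,0,0,0,0,0,1]'

```text
time_s: 39.8
eef_pos: [0.5197, -0.091, 0.0566]
eef_rot: [0.535, 0.464, 0.533, -0.463]
wrist_force: [0.8, 0.6, -2.0]
opening: 0.692
```

```bash
python3 -c "
from h import *
gt(.126,.034)"
```

```text
t 39.8 tcp [ 0.5197 -0.091   0.0566] open 0.692 turn [ 0.06  0.05 -0.23] shift(now) [ 0.0226 -0.0023 -0.0006] shift(after turn) [ 0.0226 -0.0022 -0.0006]
```

>>> carry_out --motion '[0,0,-0.2,0.008,-0.002,0,1,0,0,0,0.008,0,0,1,0,0,0,0.004,0,0,1,0,0,0,0.002,0,0,1,0,0,0,0,0,0,1]'

```text
time_s: 40.3
eef_pos: [0.5188, -0.0919, 0.034]
eef_rot: [0.535, 0.464, 0.533, -0.464]
wrist_force: [0.0, 0.1, -1.0]
opening: 0.689
```

```bash
python3 -c "
from h import *
gt(.126,.034)"
```

```text
t 40.3 tcp [ 0.5188 -0.0919  0.034 ] open 0.689 turn [ 0.05  0.13 -0.14] shift(now) [-0.     -0.0012 -0.0013] shift(after turn) [ 0.     -0.0012 -0.0013]
```

>>> carry_out --motion '[0,0,0,0,0,0,-0.6,0,0,0,0,0,0,-0.8,0,0,0,0,0,0,-1,0,0,0,0,0,0,-1,0,0,0,-0.01,0,0,-1,0,0,0,-0.02,0,0,-1,0,0,0,-0.03,0,0,-1,0,0,0,-0.04,0,0,-1,0,0,0,-0.04,0,0,-1,0,0,0,-0.04,0,0,-1]'

```text
time_s: 41.3
eef_pos: [0.5153, -0.0903, 0.2192]
eef_rot: [0.532, 0.463, 0.535, -0.464]
wrist_force: [0.9, 0.7, 0.1]
opening: 0.998
```

>>> carry_out --motion '[0,0,0,-0.01,-0.02,-0.01,-1,0,0,0,-0.01,-0.03,-0.03,-1,0,0,0,0,-0.03,-0.03,-1,0,0,0,0,-0.02,-0.04,-1,0,0,0,0,0,-0.04,-1,0,0,0,0,0,-0.04,-1,0,0,0,0,0,-0.04,-1,0,0,0,0,0,-0.03,-1,0,0,0,0,0,-0.01,-1,0,0,0,0,0,0,-1]'

```text
time_s: 42.3
eef_pos: [0.3779, 0.1692, 0.256]
eef_rot: [0.542, 0.469, 0.525, -0.46]
wrist_force: [-0.1, -0.1, -0.1]
opening: 0.998
```

Run:
```python
from h import *
b={c:ctrl.camera(c) for c in('top','scene')}
M=np.array([[np.cos(TY),np.sin(TY)],[-np.sin(TY),np.cos(TY)]])
for n in('tin','can','flask','carton'):
  for c in b:
    for d in ctrl.landmark_of(c,n+'_mid'):
      p=w(c,d['point']);print(n,c,(M@(p[:2]-tr(0))).round(4),p[2].round(4))
print(pose()[2]['time_s'],pose()[0])
cv2.imwrite('pics/c4.png',np.hstack([cv2.resize(b['scene'][170:310,110:310],(400,280)),cv2.resize(b['top'][130:270,260:460],(400,280))]))
```

```text
tin top [0.0005 0.0418] 0.0674
tin top [0.0041 0.1281] 0.0433
tin scene [0.0002 0.1231] 0.0401
can top [-0.0023  0.0395] 0.0696
can top [-0.0916  0.4031] 0.0659
can top [0.1698 0.3756] 0.0618
can scene [0.0008 0.0416] 0.0674
can scene [0.1793 0.372 ] 0.0634
can scene [-0.0885  0.4059] 0.0605
can scene [-0.0055 -0.1286] 0.0403
flask top [ 0.0007 -0.0439] 0.0447
flask scene [ 0.0028 -0.0423] 0.0522
carton top [-0.0003 -0.1322] 0.0349
carton scene [-0.0009 -0.1318] 0.0401
42.8 [0.37856851 0.16738076 0.25516942]
```

View pics/c4.png

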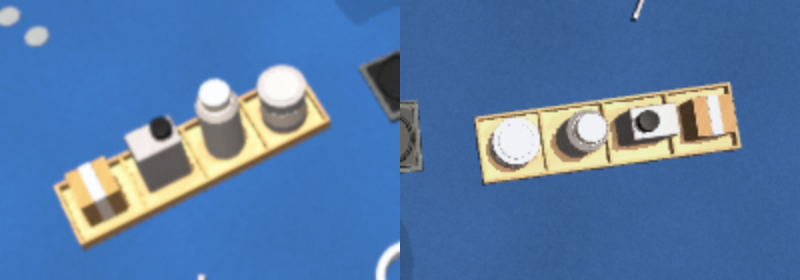

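All four stand upright in the mirrored bays, tin to carton from left to right in the top half at (515,143), (585,132), (648,120) and (712,115). All are within about 6 mm of centre, against a limit of 14 mm.

```bash
python3 -c "
from bench import ctrl
print(ctrl.hand_in())"
```

```text
the job is handed in; nothing more can be done
None
```

All four supplies are in the plywood tray in reverse order: carton, flask, can and tin went from rack positions +126, +42, -42 and -126 mm to bays -126, -42, +42 and +126 mm. I handed the job in at about 43 s; it reports no verdict.

**Last checks:** both cameras found each supply in its own bay, and the pictures show all four upright. The red cans were not touched.

| Supply | Offset from bay centre |
|---|---|
| Can | up to 2.5 mm |
| Flask | up to 3 mm |
| Tin | up to 4 mm along each axis |
| Carton | about 6 mm along the row |

The limit is 14 mm.

**Disagreements:**
- **Floor contact:** the wrist force did not clearly show the flask touching the floor before I let go, so it may have dropped about a millimetre.
- **Heights:** most agreed within about 3 mm. The top camera put the flask 7 mm low (0.0447 m against an expected 0.052 m), while the scene camera agreed with the expected value. The carton read 0.035 m (top) and 0.040 m (scene), against 0.036 m.
- **Stray detections:** the networks also reported the red cans as the can, the can as the tin and the carton as the can. The pictures ruled these out.

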